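# Hang the sculptor's mallet back in its sprung ring

### The arm

A 6-joint arm with a two-finger parallel gripper is mounted at the origin on the work surface. World frame = base frame: x ahead of the robot, y to its left, z up, the work surface at z = 0. Lengths are in mm, angles in rad, forces in N, time in s.
With the tool pointing down it reaches from about 275 to 750 mm from the base axis. Payload 10.2 kg.
Tool frame: the origin (TCP) lies between the finger pads; the fingertips stand 17 mm ahead of it and the grasp point (between the pads) lies 2 mm behind it; z points along the fingers, y is the line along which they close (so a half turn about z gives the same grasp; the last joint's range is limited). The gripper opens to 85 mm and grips with 20 to 120 N. Pads are 22 mm wide; open, the fingers measure 114 mm over their backs; the gripper's body (76 mm by 85 mm) begins 54 mm behind the grasp point. The pads swing forward as they close: fully open they stand 13 mm farther back than shut.
Start: joints at [1.087, 0.313, 1.498, -0, 1.331, -0.223], TCP at [135.386, 507.249, 248.294] pointing down, gripper open.
Joint ranges: [-2.94, 2.94], [-0.97, 2.17], [0.19, 2.56], [-1.23, 4.37], [0.02, 3.11], [-2.88, 2.88]. Speed limits (rad/s): [2.39, 2.39, 3.01, 3.14, 3.14, 3.14].

### API

Orientations are given as a unit quaternion [w, x, y, z].
In Python, from rig import * gives the robot as it stands.
- The arm moves only by the tool step_arm, never from a script. Its argument "commands" is text: rows parted by semicolons, each of 7 numbers parted by spaces: the opening, from 0 (shut) to 1 (fully open), then the shift along the tool's x, y, z in cm, then the turn, a rotation vector about the tool's x, y, z in rad. In form: hand x y z rx ry rz; .... A call has 1 to 20 rows; each row is the pose to reach, as a shift and turn from the pose commanded when the call began, along the tool's axes at that moment; what a row does not reach only later rows make up. A row lasts 1/12 s, in which the tool goes at most 41.7 mm and 7.16 degrees, less where a joint would pass 70% of its speed; a pose out of reach is approached as far as the arm can. A call with a gripper value outside its range is refused whole. The fingers move at their own pace and stop on an object; "newtons" is the grip in N (left out, the last holds). Time passes only in rows, so rows that repeat a pose let the fingers close. It gives the time, the measured TCP pose, the force, the opening and the grip force at its end, in the units of the state.
- sense(): the state, without advancing time (a new reading comes with each control period).
- capture(name): name is "scene" or "side" or "wrist"; returns the picture (400x640x3 uint8, red, green, blue); there is no depth.
- camera_model(name): a dict with "mtx" (3x3 intrinsics, pixels), "eye" and "rotation" of the camera in the world. Camera axes: x right, y down, z forward; pixel columns grow to the right and rows downward; lengths in mm; the calibration is good to about 2 mm. A picture is of the moment at which its call begins: read the wrist's pose just before it. camera_model takes no time and is no camera call; for the wrist camera it gives the pose at the moment of the call.
- finish_job(): hands the job in; it is judged then, once.
Trained networks look in the newest picture that a camera, given by its name, has taken for a name from the list of things; names that differ only in an ending like _2 or _b are one class to them, and where a whole thing is asked for, a point or a joint stands for the part that bears it (a point fixed in the world has none). Each returns a list of dicts, best first, with "score" (0 to 1); they miss things now and then, are a little off and sometimes report something else, mostly with a low value. They report only what shows in the picture. A call takes as long as a camera call.
- search_frame(camera, label): "rect" ([centre column, centre row, width, height] in pixels, round what is visible of it).
- trace(camera, label): "mask" (400x640 bool, what is visible of it) and "rect" ([centre column, centre row, width, height] in pixels, round what is visible of it).
- spot_point(camera, label): "xy" ([column, row] in pixels: a listed point, or the origin of a listed thing).
The state is a dict: "time_s": time; "joints": joint angles; "dq": joint speeds; "tau": joint torques, N m; "eef_pos": TCP position; "ee_rot": TCP orientation; "force": force on the tool from outside, world axes, zero at the start; "wrist_torque": the same for the moment, N m; "grip_width": opening from 0.0 (shut) to 1.0 (fully open); "grip_force": force on a finger pad.
Only numpy, scipy, OpenCV 4.12 (cv2) and the standard library are available. Lean on these libraries where they do the work, as an engineer would, in place of code of your own. Each camera call takes 0.05 s, during which the arm holds its last target. There are 200 camera calls.

### The job

The sculptor's round zinc mallet was left standing in the stoneware beaker; put it back in the empty middle ring of the tool rack. Lower it handle-first through the ring, push it on down past the ring's two spring rollers until the head sits flat on the ring, and let go. Ease it home by feel, never pressing or knocking on the rack with more than about two kilos, and leave the beaker standing and the other tools and pots where they are.

Things in the scene. Friction and masses are not known exactly. Their poses are not given: they have to be found in the camera images.
- mallet_head (a point): Centre of the sculptor's mallet's round grey zinc head, 56 mm diameter, 46 mm tall, flat underside 23 mm below this point. z: along the mallet from the handle's end to the head's top; round about it. 161 mm long, 0.28 to 0.46 kg. It starts in the beaker, head up, leaning about 20 degrees to any side, the head clear of the rim.
- mallet_butt (a point): Centre of the end face of the mallet's wooden handle, 138 mm from mallet_head along the same axis. The handle is 22 mm thick; its last 14 mm taper to 14 mm at this face. From here to the head's underside it is 115 mm.
- mallet_ball (a point): Centre of the brass ball on the mallet's handle just under the head: 28.4 mm diameter, centred on the mallet's axis 12 mm below the head's underside, 103 mm from the handle's end.
- rack: Fixed tool rack; origin under its base board, straight below the middle ring; z up, y along the rack, x to the back. Board 130 x 390 x 14 mm. Posts at x 45, y -165 and 165 mm carry a clamped level rail with three 16 mm thick rings at x 0, y -120 (holds a gouge), 0 (empty), 120 (rubber mallet). Their seats lie at one height, 133 to 183 mm above the bench, set anew each time, not measured: feel or see it.
- rack_mark (a point): Cork disc on the rack's board, 14 mm above the bench, straight below the centre of the empty middle ring. That ring: bore 33 mm, outside 54 mm, spring housings along y to 48 mm from its axis; its seat is the tops of four black studs 2.5 mm above its face, sprung at 12 N per mm. Two sprung steel rollers (10 mm thick, along x) look into the bore from both y sides, 9 mm below the seat, 10.5 mm from the axis.
- rack_post (a point): Top of the rack post on the +y side, 235 mm above the bench. Tools in the outer rings reach 75 mm above them. How the ring feels: the handle slides down with little drag; the brass ball stops on the rollers with the head 12 to 14 mm above the seat and stays. A push of 8 to 13 N takes it past; in the last 3 mm they draw the head down onto the studs, which sink 0.8 mm under it. Pushed on, they bottom after 2.5 mm, then force climbs at once.
- crock_rim (a point): Centre of the mouth of the loose stoneware beaker in which the mallet stands: 59 mm outside diameter, 46 mm inside, 80 mm tall, inner floor 9 mm above the bench, 0.7 kg. The point is 80 mm above the bench.
- vase_mid (a point): Loose terracotta-coloured bisque vase, 68 mm diameter, 105 mm tall; point 50 mm above its underside. Leave alone.
- jar_mid (a point): Loose glaze jar with a blue lid, 62 mm diameter, 92 mm tall; point half-way up. Leave alone.
- bowl_mid (a point): Loose bisque bowl, 90 mm diameter, 45 mm tall; point half-way up. Leave alone.
- rolling_pin: Loose wooden rolling pin lying at the back of the bench, 60 mm thick, 430 mm long along its y; origin at its centre. Leave alone.
- clay_knife: Loose wooden modelling knife lying flat on the bench, 155 mm long, 17 mm wide, 10 mm thick; origin under its middle. Leave alone.

How it is judged:
By the outcome, as a careful person would: the job done as asked, in the order asked, and still so for the second after the job is handed in, with the robot touching nothing.
It also fails if it takes over 72 s, if anything falls off the work surface, if the arm or the gripper's body presses on something with over 40 N, if the wrist force passes 120 N, or if a joint passes its speed limit or range.

## Working session

There is one attempt and no reset: what is moved stays moved. The work goes in short steps, Python scripts to look and compute and a tool call to move; the robot and the scene stay as the last step left them, time stands still between calls to the robot, and variables do not carry over. Pictures are saved under pics/ and viewed, at most 10 in all, crops included, and the job is handed in when it is done.

Besides the shell and the picture viewer there is one more tool, called after ">>>" as name(argument=value, ...), one argument or row to a line, values as JSON. step_arm: Moves the arm, as the interface text tells. Its arguments: {"type":"object","properties":{"commands":{"type":"string"},"newtons":{"type":"number"}},"required":["commands"]}

```bash
ls; mkdir -p pics; cat > h.py <<'E'
from rig import *
import numpy as np, cv2
from scipy.spatial.transform import Rotation as R
def ray(cam,xy,m=None):
    m=m or camera_model(cam); d=np.linalg.inv(np.array(m['mtx']))@np.array([xy[0],xy[1],1.])
    d=np.array(m['rotation'])@d; return np.array(m['eye'],float),d/np.linalg.norm(d)
def tri(obs):
    A=np.zeros((3,3));b=np.zeros(3)
    for e,d in obs:
        P=np.eye(3)-np.outer(d,d);A+=P;b+=P@e
    p=np.linalg.solve(A,b); return p,[np.linalg.norm((np.eye(3)-np.outer(d,d))@(p-e)) for e,d in obs]
def atz(o,z):
    e,d=o; return e+d*(z-e[2])/d[2]
def proj(cam,p):
    m=camera_model(cam);q=np.array(m['mtx'])@(np.array(m['rotation']).T@(np.array(p)-m['eye']));return q[:2]/q[2]
E
python3 - <<'E'
from h import *
s=sense();print(s['time_s'],s['eef_pos'],s['ee_rot'],s['force'])
ims={c:capture(c) for c in('scene','side','wrist')}
for c in ims: cv2.imwrite(f'pics/a_{c}.png',ims[c][:,:,::-1]); m=camera_model(c);print(c,np.round(m['eye']),np.round(m['rotation'],2).tolist(),m['mtx'][0][0])
for l in['mallet_head','mallet_ball','crock_rim','rack_mark','rack_post','vase_mid','jar_mid','bowl_mid','rolling_pin','clay_knife']:
    o=[]
    for c in('scene','side'):
        r=spot_point(c,l)
        if r: print(l,c,[(round(x['score'],2),np.round(x['xy']).tolist()) for x in r[:2]]); o.append(ray(c,r[0]['xy']))
    if len(o)==2: p,e=tri(o);print('  ',p.round(1),np.round(e,1))
E
```

```text
pics
0.0 [135.27804074 507.03504684 247.74062162] [-2.14906079e-04  1.30026183e-01  9.91510353e-01 -6.03985881e-04] [0.49739762 0.42303778 0.05961731]
scene [ 910.  539. 1212.] [-0.08, 0.3, 0.92, -0.25] 387.5179653495131
side [ 376. 1159.  890.] [0.04, -0.09, 0.87, -0.48] 438.35893030638016
wrist [ 66. 525. 373.] [0.11, 0.78, 0.6, 0.09] 291.50839115068777
mallet_head scene [(0.82, [268.0, 124.0])]Traceback (most recent call last):
  File "<stdin>", line 9, in <module>
  File "h.py", line 6, in ray
    d=np.array(m['rotation'])@d; return np.array(m['eye'],float),d/np.linalg.norm(d)
      ~~~~~~~~~~~~~~~~~~~~~~~^~
ValueError: matmul: Input operand 1 has a mismatch in its core dimension 0, with gufunc signature (n?,k),(k,m?)->(n?,m?) (size 3 is different from 4)
```

```bash
python3 - <<'E'
s=open('h.py').read()
s=s.replace("np.array(m['rotation'])","rot(m)").replace("def ray","def rot(m):\n    q=m['rotation']; return R.from_quat([q[1],q[2],q[3],q[0]]).as_matrix()\ndef ray",1)
open('h.py','w').write(s)
E
python3 - <<'E'
from h import *
for l in['mallet_head','mallet_ball','crock_rim','rack_mark','rack_post','rack','vase_mid','jar_mid','bowl_mid','rolling_pin','clay_knife']:
    o=[]
    for c in('scene','side'):
        r=spot_point(c,l)
        if r: print(l,c,[(round(x['score'],2),np.round(x['xy']).tolist()) for x in r[:2]]); o.append(ray(c,r[0]['xy']))
    if len(o)==2: p,e=tri(o);print('  ',p.round(1),np.round(e,1))
E
python3 -c "
import cv2,numpy as np
a=cv2.imread('pics/a_scene.png');b=cv2.imread('pics/a_side.png')
cv2.imwrite('pics/a2.png',cv2.resize(np.vstack([a,b]),(480,600)))"
```

```text
mallet_head scene [(0.82, [268.0, 124.0])]
mallet_head side [(0.55, [359.0, 158.0]), (0.39, [261.0, 210.0])]
   [ 513.2 -328.1  137.7] [10.1 10.1]
mallet_ball scene [(0.77, [267.0, 133.0])]
mallet_ball side [(0.62, [361.0, 164.0])]
   [ 515.4 -328.2  104.5] [2.6 2.6]
crock_rim scene [(0.79, [275.0, 134.0])]
crock_rim side [(0.57, [369.0, 170.0])]
   [ 484.6 -327.2   80.2] [3.9 3.9]
rack_mark scene [(0.86, [340.0, 241.0])]
rack_mark side [(0.91, [330.0, 264.0])]
   [539.2 143.1   0.9] [3.7 3.7]
rack_post scene [(0.81, [365.0, 266.0])]
rack_post side [(0.87, [296.0, 230.0])]
   [602.  317.6 246. ] [0.1 0.1]
rack scene [(0.81, [342.0, 245.0])]
rack side [(0.71, [332.0, 265.0]), (0.31, [368.0, 197.0])]
   [535.7 155.4   3.9] [2.2 2.2]
vase_mid scene [(0.55, [260.0, 164.0])]
vase_mid side [(0.61, [333.0, 182.0])]
   [ 604.7 -248.7   63.1] [3.9 3.9]
jar_mid scene [(0.78, [299.0, 160.0])]
jar_mid side [(0.89, [367.0, 196.0]), (0.58, [363.0, 163.0])]
   [ 472.2 -192.2   50.7] [0.9 0.9]
bowl_mid scene [(0.97, [219.0, 165.0])]
bowl_mid side [(0.7, [316.0, 172.0]), (0.55, [359.0, 156.0])]
   [ 709.6 -383.8    9.8] [8. 8.]
rolling_pin scene [(0.55, [242.0, 244.0])]
rolling_pin side [(0.84, [262.0, 211.0])]
   [814.7 -28.7  41.8] [1.2 1.2]
clay_knife scene [(0.58, [409.0, 236.0])]
clay_knife side [(0.6, [397.0, 304.0])]
   [331.8 266.6  -1.2] [1. 1.]
```

View pics/a_scene.png

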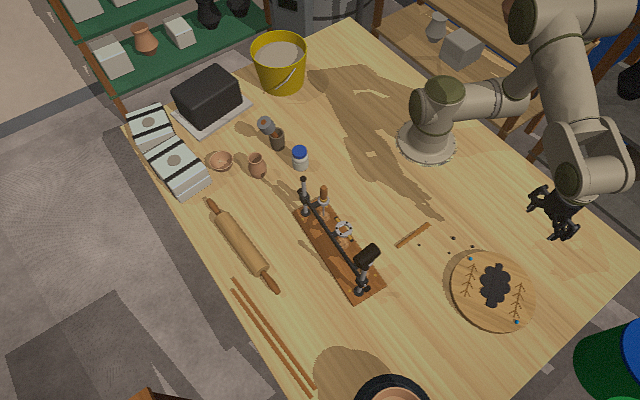

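View pics/a_side.png

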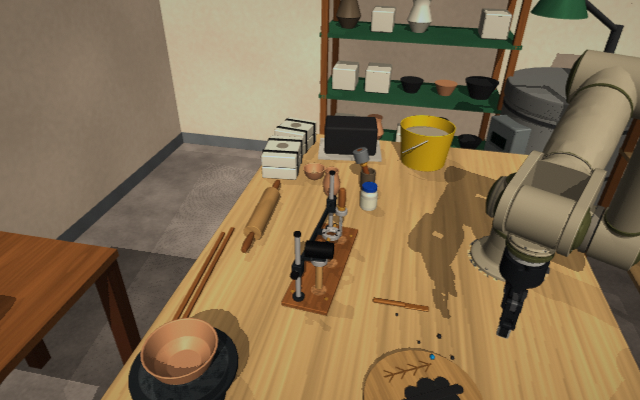

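```bash
cat >> h.py <<'E'
def T(s=None):
    s=s or sense(); q=s['ee_rot']; return np.array(s['eef_pos'],float),R.from_quat([q[1],q[2],q[3],q[0]])
def move(p,Rm=None,frm=None):
    p0,R0=frm or T(); Rm=Rm or R0
    d=R0.inv().apply(np.array(p)-p0)/10; rv=(R0.inv()*Rm).as_rotvec()
    n=max(np.linalg.norm(d)/4.17,np.degrees(np.linalg.norm(rv))/7.16)
    print('move',d.round(2),rv.round(3),'rows',round(n,1))
def down(yaw): # tool y axis at yaw (rad) in world, pointing down
    y=np.array([np.cos(yaw),np.sin(yaw),0]);z=np.array([0,0,-1.]);return R.from_matrix(np.c_[np.cross(y,z),y,z])
E
python3 - <<'E'
from h import *
p,r=T();m=camera_model('wrist')
print('R',r.as_matrix().round(3).tolist())
print('cam in tool',r.inv().apply(np.array(m['eye'])-p),(r.inv().as_matrix()@rot(m)).round(2).tolist())
# tool x toward -X (tool y = +Y): camera toward robot side
for yaw in(90,180-5):
  print(yaw);move([505,145,400],down(np.radians(yaw)))
E
```

```text
R [[-0.966, 0.258, -0.0], [0.258, 0.966, 0.0], [0.0, 0.0, -1.0]]
cam in tool [  71.21908154   -0.52227045 -125.46531055] [[0.0, -0.96, -0.28], [1.0, 0.0, 0.0], [-0.0, -0.28, 0.96]]
90
move [-45.05 -25.47 -15.17] [ 0.    -0.    -0.261] rows 12.9
175
move [-45.05 -25.47 -15.17] [ 0.     0.    -1.744] rows 14.0
```

>>> step_arm(
  commands="1 -45 -25.5 -15 0 0 -0.26;1 -45 -25.5 -15 0 0 -0.26;1 -45 -25.5 -15 0 0 -0.26;1 -45 -25.5 -15 0 0 -0.26;1 -45 -25.5 -15 0 0 -0.26;1 -45 -25.5 -15 0 0 -0.26;1 -45 -25.5 -15 0 0 -0.26;1 -45 -25.5 -15 0 0 -0.26;1 -45 -25.5 -15 0 0 -0.26;1 -45 -25.5 -15 0 0 -0.26;1 -45 -25.5 -15 0 0 -0.26;1 -45 -25.5 -15 0 0 -0.26;1 -45 -25.5 -15 0 0 -0.26;1 -45 -25.5 -15 0 0 -0.26;1 -45 -25.5 -15 0 0 -0.26;1 -45 -25.5 -15 0 0 -0.26;1 -45 -25.5 -15 0 0 -0.26",
)

```text
time_s: 2.72
eef_pos: [503.6, 145.8, 398.1]
ee_rot: [-0.0, -0.0, 1.0, 0.0]
force: [0.0, 0.1, 0.3]
grip_width: 1.003
grip_force: 0.0
```

```bash
python3 - <<'E'
from h import *
s=sense();print(s['time_s'],T(s)[0],np.array(s['force']).round(2))
im=capture('wrist');cv2.imwrite('pics/b_wrist.png',im[:,:,::-1])
np.save('camB.npy',camera_model('wrist'),allow_pickle=True)
for l in['rack_mark','rack_post','rack']:
    r=spot_point('wrist',l)
    for x in r[:2]: print(l,round(x['score'],2),np.round(x['xy'],1),atz(ray('wrist',x['xy']),{'rack_mark':14,'rack_post':235,'rack':0}[l]).round(1))
move([450,-327,400],down(np.radians(90)))
E
```

```text
2.7167 [503.60966832 145.78260056 398.1463897 ] [0.02 0.1  0.35]
rack_mark 0.95 [323.5 181.9] [542.8 157.2  14. ]
rack_post 0.65 [470.  273.5] [598.7 315.7 235. ]
rack 0.57 [322.3 174.7] [532.8 155.    0. ]
move [  5.41 -47.26  -0.16] [0.    0.    0.001] rows 11.4
```

View pics/b_wrist.png

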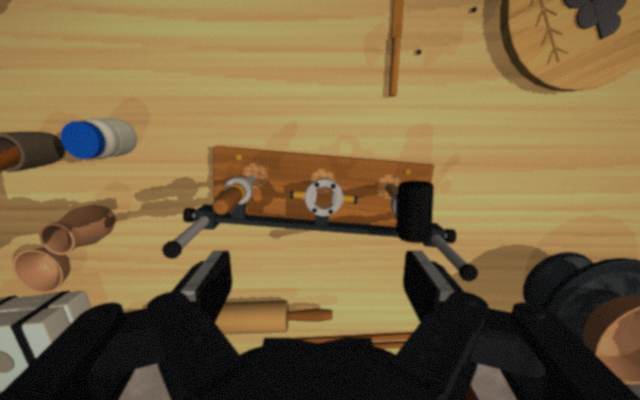

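```bash
python3 - <<'E'
from h import *
m=np.load('camB.npy',allow_pickle=True).item()
f=lambda xy,z:atz(ray('wrist',xy,m),z).round(1)
a,b=f((212,147),14),f((434,165),14);print(a,b,np.linalg.norm(a-b)); yaw=-np.arctan2((b-a)[0],(b-a)[1]);print('yaw',np.degrees(yaw))
for z in(131,145,158,170,183): print(z,f((323.5,198),z))
for y in(yaw,):
  c,s=np.cos(y),np.sin(y); M=np.array([[c,-s],[s,c]])
  print('from post',f((470,273.5),235)[:2]-M@[45,165], 'from other post',f((172,250),235)[:2]-M@[45,-165], 'from corners',(a+b)[:2]/2+M@[65,0])
im=cv2.imread('pics/b_wrist.png');cv2.imwrite('pics/b_crop.png',cv2.resize(im[140:280,150:490],None,fx=2.35,fy=2.35,interpolation=cv2.INTER_CUBIC))
E
```

```text
[481.6 -35.7  14. ] [512.  351.1  14. ] 387.9927834380428
yaw -4.493843353252593
131 [540.3 154.7 131. ]
145 [536.4 154.4 145. ]
158 [532.9 154.1 158. ]
170 [529.6 153.8 170. ]
183 [526.  153.5 183. ]
from post [540.61026535 154.73308859] from other post [538.46641636 156.61858896] from corners [561.60017432 152.60712177]
```

View pics/b_crop.png

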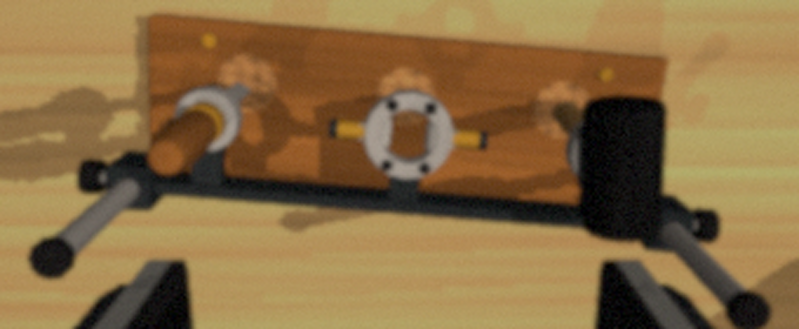

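>>> step_arm(
  commands="1 5.4 -47.3 -2 0 0 0;1 5.4 -47.3 -2 0 0 0;1 5.4 -47.3 -2 0 0 0;1 5.4 -47.3 -2 0 0 0;1 5.4 -47.3 -2 0 0 0;1 5.4 -47.3 -2 0 0 0;1 5.4 -47.3 -2 0 0 0;1 5.4 -47.3 -2 0 0 0;1 5.4 -47.3 -2 0 0 0;1 5.4 -47.3 -2 0 0 0;1 5.4 -47.3 -2 0 0 0;1 5.4 -47.3 -2 0 0 0;1 5.4 -47.3 -2 0 0 0;1 5.4 -47.3 -2 0 0 0;1 5.4 -47.3 -2 0 0 0;1 5.4 -47.3 -2 0 0 0",
)

```text
time_s: 4.25
eef_pos: [450.4, -326.8, 418.8]
ee_rot: [0.0, -0.0, 1.0, -0.0]
force: [-1.1, -0.2, -0.0]
grip_width: 1.0
grip_force: 0.0
```

```bash
python3 - <<'E'
from h import *
s=sense();print(s['time_s'],T(s)[0])
im=capture('wrist');cv2.imwrite('pics/c_wrist.png',im[:,:,::-1])
np.save('camC.npy',camera_model('wrist'),allow_pickle=True)
for l,z in[('mallet_head',135),('mallet_ball',100),('mallet_butt',20),('crock_rim',80),('jar_mid',46),('vase_mid',50)]:
    r=spot_point('wrist',l)
    for x in r[:2]: print(l,round(x['score'],2),np.round(x['xy'],1),atz(ray('wrist',x['xy']),z).round(1))
for l in('mallet_head','mallet_ball','crock_rim'):
    o=[]
    for c in('scene','side','wrist'):
        if c!='wrist' and l=='mallet_head': capture(c)
        r=spot_point(c,l)
        if r:o.append(ray(c,r[0]['xy'])); print(l,c,np.round(r[0]['xy'],1))
    p,e=tri(o);print(l,p.round(1),np.round(e,1))
E
```

```text
4.25 [ 450.40390772 -326.76362988  418.80018158]
mallet_ball 0.86 [312.7 202.5] [ 508.9 -334.4  100. ]
mallet_butt 0.97 [317.4 168.4] [ 467.8 -327.1   20. ]
mallet_butt 0.68 [297.8 284.5] [ 706.5 -366.7   20. ]
crock_rim 0.86 [316.4 182.3] [ 480.3 -329.    80. ]
jar_mid 0.71 [388.9 168.8] [ 463.8 -204.4   46. ]
vase_mid 0.86 [356.7 251.1] [ 617.  -254.5   50. ]
mallet_head scene [265.3 123.5]
mallet_head side [359.2 158.7]
mallet_head [ 515.8 -343.8  126. ] [9.4 9.4]
mallet_ball scene [270.6 130.9]
mallet_ball side [361.4 165.3]
mallet_ball wrist [312.7 202.5]
mallet_ball [ 506.9 -332.4   99.5] [6.5 5.1 3.3]
crock_rim scene [274.8 133.3]
crock_rim side [369.7 171.5]
crock_rim wrist [316.4 182.3]
crock_rim [ 481.2 -331.    74.6] [3.5 3.3 1.5]
```

View pics/c_wrist.png

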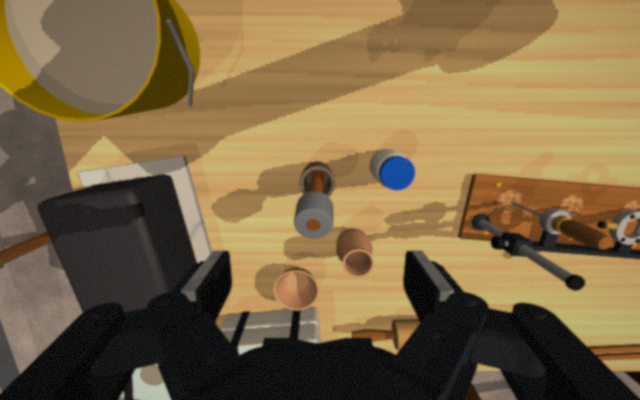

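```bash
cat > fit.py <<'E'
from h import *
from scipy.optimize import least_squares
def pj(m,p):
    q=np.array(m['mtx'])@(rot(m).T@(np.array(p)-m['eye']));return q[:2]/q[2]
def fit(obs):  # obs: (cam model, s along axis, xy, sigma px)
    def unp(v):
        a=np.array([v[2],v[3],np.sqrt(1-v[2]**2-v[3]**2)]); return np.array([v[0],v[1],9+7*np.hypot(v[2],v[3])]),a
    def f(v):
        b,a=unp(v); r=[(pj(m,b+s*a)-xy)/w for m,s,xy,w in obs]; r=np.concatenate(r)
        return np.append(r,(np.hypot(v[2],v[3])-0.342)/0.05)
    s=least_squares(f,[467,-327,.33,-.05],loss='soft_l1'); return (*unp(s.x),s.fun)
E
python3 - <<'E'
from fit import *
C=np.load('camC.npy',allow_pickle=True).item();S=camera_model('scene');D=camera_model('side')
b,a,r=fit([(C,161,(312.5,224.5),1.5),(C,103,(312.7,202.5),2),(C,0,(317.4,168.4),4),(S,138,(266.5,123.8),3),(S,103,(269,132),3),(D,138,(359.1,158.4),3),(D,103,(361.3,164.6),3)])
print('butt',b,'axis',a.round(3),np.degrees(np.arccos(a[2])),'head',b+138*a);print(r.round(1))
E
```

```text
butt [ 470.56600599 -328.54300332   11.32031981] axis [ 0.33  -0.032  0.943] 19.358281410835097 head [ 516.0935226  -332.98239891  141.51838814]
[-0.1  0.6  0.7 -0.6 -0.3  0.1 -0.4  0.4  0.1 -0.8  0.6 -1.2  0.7 -0.5
 -0.2]
```

```bash
cat >> h.py <<'E'
def along(a,yd=(0,1,0)):
    z=-np.array(a)/np.linalg.norm(a);y=np.array(yd,float);y-=y@z*z;y/=np.linalg.norm(y);return R.from_matrix(np.c_[np.cross(y,z),y,z])
E
python3 - <<'E'
from h import *
a=np.array([.33,-.032,.943]);h=np.array([516,-333,141.5])
move(h+120*a,along(a))
E
```

```text
move [-10.56  -0.86  16.36] [-0.032  0.337  0.005] rows 4.7
```

>>> step_arm(
  commands="1 -10.6 -0.9 16.4 -0.03 0.337 0;1 -10.6 -0.9 16.4 -0.03 0.337 0;1 -10.6 -0.9 16.4 -0.03 0.337 0;1 -10.6 -0.9 16.4 -0.03 0.337 0;1 -10.6 -0.9 16.4 -0.03 0.337 0;1 -10.6 -0.9 16.4 -0.03 0.337 0;1 -10.6 -0.9 16.4 -0.03 0.337 0;1 -10.6 -0.9 16.4 -0.03 0.337 0",
)

```text
time_s: 5.82
eef_pos: [555.8, -337.6, 256.4]
ee_rot: [-0.167, 0.001, 0.986, 0.014]
force: [-0.3, -0.5, 0.4]
grip_width: 1.0
grip_force: 0.0
```

```bash
python3 - <<'E'
from h import *
s=sense();print(s['time_s'],T(s)[0],s['joints'])
m=camera_model('wrist');im=capture('wrist');np.save('camD.npy',m,allow_pickle=True)
for l in('mallet_head','mallet_ball','mallet_butt','crock_rim'):
    r=spot_point('wrist',l)
    for x in r[:2]: print(l,round(x['score'],2),np.round(x['xy'],1))
a=np.array([.33,-.032,.943]);h=np.array([516,-333,141.5])
im=im[:,:,::-1].copy()
for s in(161,138,103,50):
    q=proj('wrist',h+(s-138)*a);print(s,q.round(1))
cv2.imwrite('pics/d.png',im)
E
```

```text
5.8167 [ 555.76666466 -337.56571621  256.44433692] [-0.65927894  0.79572471  0.74494449 -0.18924203  1.88084653 -2.26103555]
mallet_head 0.87 [317.7 201.8]
mallet_butt 0.66 [321.5 172.1]
crock_rim 0.89 [322.5 174.9]
161 [318.7 209.8]
138 [318.7 201.9]
103 [318.6 192. ]
50 [318.6 180.8]
```

View pics/d.png

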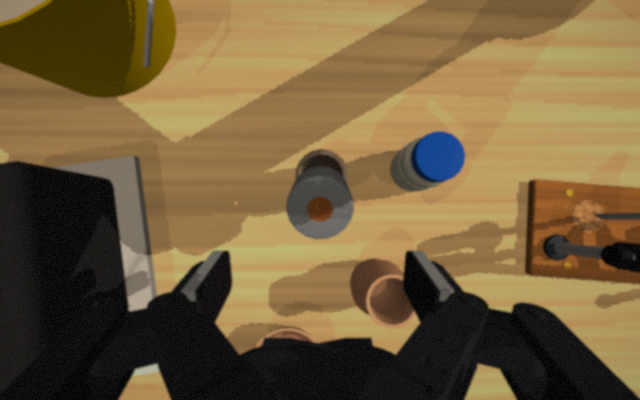

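>>> step_arm(
  commands="1 0 0 4 0 0 0;1 0 0 8 0 0 0;1 0 0 10 0 0 0;1 0 0 11 0 0 0;1 0 0 11.9 0 0 0;1 0 0 11.9 0 0 0;1 0 0 11.9 0 0 0",
)

```text
time_s: 6.65
eef_pos: [517.3, -334.1, 143.4]
ee_rot: [-0.167, 0.001, 0.986, 0.014]
force: [0.1, -0.0, -0.2]
grip_width: 0.997
grip_force: 0.0
```

>>> step_arm(
  newtons=60,
  commands="0.5 0 0 0 0 0 0;0.5 0 0 0 0 0 0;0.5 0 0 0 0 0 0;0.5 0 0 0 0 0 0;0.5 0 0 0 0 0 0;0.5 0 0 0 0 0 0;0.5 0 0 0 0 0 0;0.5 0 0 0 0 0 0;0.5 0 0 0 0 0 0",
)

```text
time_s: 7.4
eef_pos: [517.3, -333.7, 143.3]
ee_rot: [-0.167, 0.0, 0.986, 0.015]
force: [0.4, 1.1, 5.8]
grip_width: 0.641
grip_force: 62.3
```

>>> step_arm(
  commands="0.3 0 0 -0.5 0 0 0;0.3 0 0 -1.2 0 0 0;0.3 0 0 -2 0 0 0;0.3 0 0 -3 0 0 0;0.3 0 0 -4 0 0 0;0.3 0 0 -5.5 0 0 0;0.3 0 0 -7 0 0 0;0.3 0 0 -8.5 0 0 0;0.3 0 0 -10 0 0 0;0.3 0 0 -12 0 0 0;0.3 0 0 -14 0 0 0;0.3 0 0 -16 0 0 0;0.3 0 0 -16 0 0 0",
)

```text
time_s: 8.48
eef_pos: [570.8, -338.5, 297.0]
ee_rot: [-0.165, 0.0, 0.986, 0.013]
force: [0.1, -0.6, -1.7]
grip_width: 0.641
grip_force: 64.0
```

```bash
python3 - <<'E'
from h import *
s=sense();print(s['time_s'],T(s)[0],np.array(s['force']).round(2),s['wrist_torque'])
o={'mallet_head':[],'mallet_butt':[],'mallet_ball':[],'crock_rim':[]}
for c in('scene','side'):
    im=capture(c);cv2.imwrite(f'pics/e_{c}.png',im[:,:,::-1])
    for l in o:
        r=spot_point(c,l)
        for x in r[:1]: print(l,c,round(x['score'],2),np.round(x['xy'],1)); o[l].append(ray(c,x['xy']))
for l in o:
    if len(o[l])==2: p,e=tri(o[l]);print(l,p.round(1),np.round(e,1))
a=np.array([.33,-.032,.943]);p,r=T()
for c in('scene','side'): print('pred',c,proj(c,p).round(1),'butt',proj(c,p-138*a).round(1))
u=down(np.radians(85.5)); move([520,-200,400],u)
v=[cv2.imread(f'pics/e_{c}.png') for c in('scene','side')]
cv2.imwrite('pics/e.png',np.hstack([cv2.resize(v[0][40:240,180:330],(400,533)),cv2.resize(v[1][70:270,290:440],(400,533))]))
E
```

```text
8.4833 [ 570.77041029 -338.5223146   297.03551926] [ 0.12 -0.56 -1.72] [-0.05494977 -0.364201   -0.02198326]
mallet_butt scene 0.81 [264.6 123.3]
mallet_ball scene 0.8 [250.4 107.2]
crock_rim scene 0.88 [276.4 131.4]
mallet_head side 0.71 [350.9 118.7]
mallet_butt side 0.58 [354.2 151. ]
mallet_ball side 0.61 [352.5 128.2]
crock_rim side 0.75 [368.  169.4]
mallet_butt [ 533.7 -308.5  172.9] [8.4 8.4]
mallet_ball [ 554.2 -344.7  242.7] [2.1 2.1]
crock_rim [ 482.8 -322.1   90.1] [2.1 2.1]
pred scene [244.7 100.1] butt [262.6 121.8]
pred side [349.3 115.3] butt [359.4 149.5]
move [ 8.16 14.13 -8.07] [ 0.017 -0.338  0.077] rows 4.4
```

View pics/e.png

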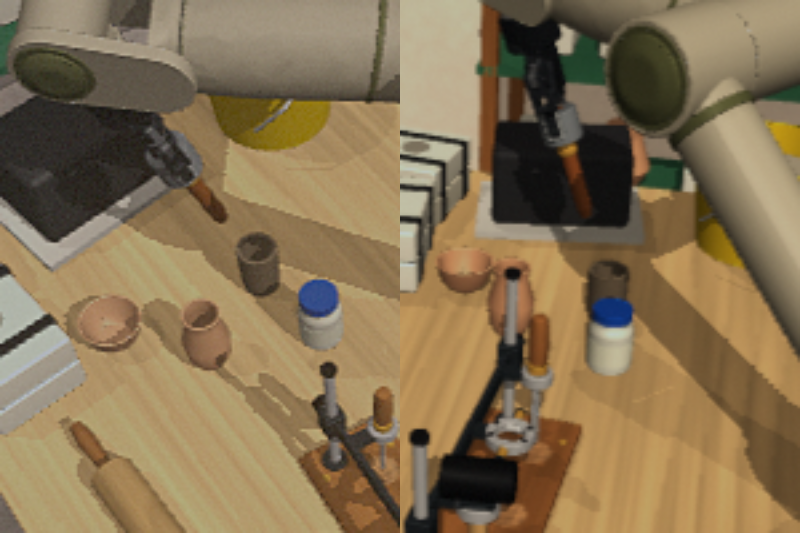

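```bash
python3 - <<'E'
from h import *
for c,xy in(('scene',(340,241)),('side',(330,264))): print(c,atz(ray(c,xy),14).round(1))
p0,r0=T();u=down(np.radians(85.5));
move([540,-338,430],u); move([540,-20,432],u)
E
```

```text
scene [539.5 144.6  14. ]
side [539.7 161.   14. ]
move [  7.32   0.43 -11.97] [ 0.017 -0.338  0.077] rows 3.4
move [  7.25  32.22 -11.21] [ 0.017 -0.338  0.077] rows 8.4
```

>>> step_arm(
  commands="0.3 4 0 -6 0.01 -0.17 0.04;0.3 7.3 0.4 -12 0.017 -0.338 0.077;0.3 7.3 0.4 -12 0.017 -0.338 0.077;0.3 7.3 0.4 -12 0.017 -0.338 0.077;0.3 7.3 3 -12 0.017 -0.338 0.077;0.3 7.3 6.5 -12 0.017 -0.338 0.077;0.3 7.3 10 -11.8 0.017 -0.338 0.077;0.3 7.3 13.5 -11.7 0.017 -0.338 0.077;0.3 7.3 17 -11.6 0.017 -0.338 0.077;0.3 7.3 20.5 -11.5 0.017 -0.338 0.077;0.3 7.3 24 -11.4 0.017 -0.338 0.077;0.3 7.3 27.5 -11.3 0.017 -0.338 0.077;0.3 7.3 30 -11.2 0.017 -0.338 0.077;0.3 7.3 31.5 -11.2 0.017 -0.338 0.077;0.3 7.3 32.2 -11.2 0.017 -0.338 0.077;0.3 7.3 32.2 -11.2 0.017 -0.338 0.077;0.3 7.3 32.2 -11.2 0.017 -0.338 0.077",
)

```text
time_s: 10.4
eef_pos: [539.6, -20.8, 432.1]
ee_rot: [-0.0, 0.039, 0.999, -0.0]
force: [0.5, -0.1, -3.1]
grip_width: 0.641
grip_force: 64.8
```

```bash
python3 - <<'E'
from h import *
s=sense();print(s['time_s'],T(s)[0],T(s)[1].as_matrix().round(3).tolist(),np.array(s['force']).round(2),s['wrist_torque'])
m=camera_model('wrist');im=capture('wrist');np.save('camF.npy',m,allow_pickle=True)
cv2.imwrite('pics/f.png',im[:,:,::-1])
q=proj('wrist',[540,155,145]);print('ring pred',q, 'butt pred',proj('wrist',T()[0]+[0,0,-138]))
for l,z in(('rack_mark',14),('rack_post',235),('mallet_butt',294)):
    for x in spot_point('wrist',l)[:2]: print(l,round(x['score'],2),np.round(x['xy'],1),atz(ray('wrist',x['xy'],m),z).round(1))
E
```

```text
10.4 [539.56574098 -20.77283068 432.13175275] [[-0.997, 0.079, -0.0], [0.079, 0.997, -0.001], [0.0, -0.001, -1.0]] [ 0.52 -0.13 -3.12] [-0.05729962  0.0044601  -0.01565024]
ring pred [441.59299197 160.12248425] butt pred [317.47369387 196.78176974]
rack_mark 0.61 [412.2 150. ] [539.5 154.8  14. ]
rack_post 0.63 [605.5 207.4] [594.1 309.7 235. ]
mallet_butt 0.58 [318.1 194.8] [537.7 -20.1 294. ]
mallet_butt 0.56 [414.2 150.1] [503.2  68.9 294. ]
```

View pics/f.png

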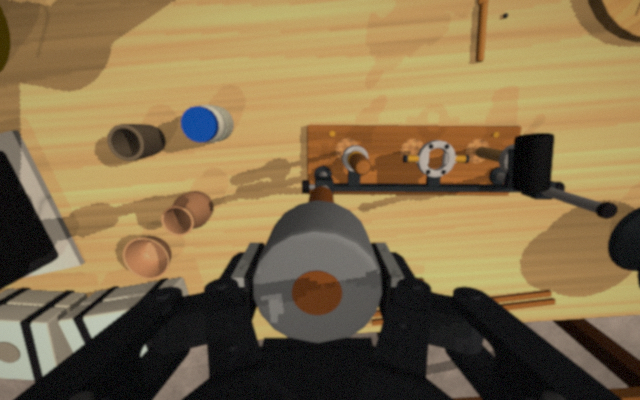

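```bash
cat > ring.py <<'E'
from h import *
def ring(f,c):
    im=cv2.imread(f);x,y=c;k=24;w=im[y-k:y+k,x-k:x+k];w=cv2.resize(w,None,fx=8,fy=8,interpolation=cv2.INTER_CUBIC)
    hsv=cv2.cvtColor(w,cv2.COLOR_BGR2HSV);g=((hsv[:,:,1]<75)&(hsv[:,:,2]>95)).astype(np.uint8)
    g=cv2.morphologyEx(g,cv2.MORPH_OPEN,np.ones((25,25),np.uint8))
    cs,_=cv2.findContours(g,cv2.RETR_EXTERNAL,cv2.CHAIN_APPROX_NONE);cs=max(cs,key=cv2.contourArea)
    e=cv2.fitEllipse(cv2.convexHull(cs));cv2.ellipse(w,e,(0,0,255),1);cv2.imwrite(f[:-4]+'_ring.png',w)
    return (np.array(e[0])+.5)/8-.5+[x-k,y-k],np.array(e[1])/8
E
python3 - <<'E'
from ring import *
B=np.load('camB.npy',allow_pickle=True).item();F=np.load('camF.npy',allow_pickle=True).item()
b,eb=ring('pics/b_wrist.png',(323,198));f,ef=ring('pics/f.png',(437,159));print(b,eb,f,ef)
p,e=tri([ray('wrist',b,B),ray('wrist',f,F)]);print(p,e)
for m,e in((B,eb),(F,ef)):print('dist by size',m['mtx'][0][0]*54/e[1], 'actual', np.linalg.norm(p-m['eye']))
# posts tri
for nb,xb,xf in(('post+',(470,272.5),(605.5,208.5)),('post-',(172,250),(323,174))): print(nb,tri([ray('wrist',xb,B),ray('wrist',xf,F)]))
cv2.imwrite('pics/g.png',np.hstack([cv2.imread('pics/b_wrist_ring.png'),cv2.imread('pics/f_ring.png')]))
E
```

```text
[316.84824371 200.36683464] [23.06040382 35.39525986] [424.68179035 158.4083004 ] [13.21828651 28.70585251]
[544.51194906 144.15418906 114.12618109] [np.float64(4.079360973969961), np.float64(4.079360973969671)]
dist by size 444.7333678479821 actual 424.7503379967498
dist by size 548.3708633091929 actual 477.4790538199346
post+ (array([599.9265657 , 319.08728589, 227.30828015]), [np.float64(1.4807368438915236), np.float64(1.4807368438915771)])
post- (array([541.79103349,  -5.46535391, 258.27618903]), [np.float64(18.327605070019207), np.float64(18.327605070019036)])
```

View pics/g.png

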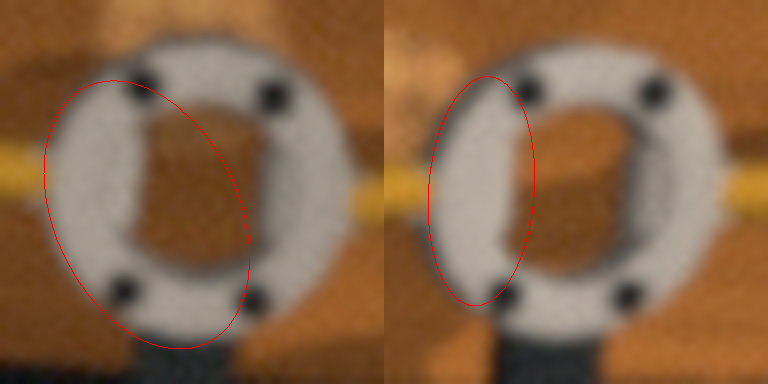

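```bash
python3 - <<'E'
from h import *
B=np.load('camB.npy',allow_pickle=True).item();F=np.load('camF.npy',allow_pickle=True).item()
sb=np.array([(142,85),(274,97),(124,291),(252,301)])/8-.44+[299,174]
sf=np.array([(144,91),(270,91),(120,296),(244,296)])/8-.44+[413,135]
P=[]
for x,y in zip(sb,sf):
    p,e=tri([ray('wrist',x,B),ray('wrist',y,F)]);P.append(p);print(p.round(1),round(e[0],2))
P=np.array(P);c=P.mean(0);print('mean',c.round(1),'radii',np.linalg.norm(P-c,axis=1).round(1))
for z in(135,145,150,155,160,165,170,180):print(z,atz(ray('wrist',sb.mean(0),B),z)[:2].round(1),atz(ray('wrist',sf.mean(0),F),z)[:2].round(1))
# stud spacing-based height
for m,s in((B,sb),(F,sf)):
  for z in(135,150,165,180):
    Q=np.array([atz(ray('wrist',x,m),z) for x in s]);print(z,np.linalg.norm(Q-Q.mean(0),axis=1).mean().round(2))
E
```

```text
[520.6 144.6 130.7] 0.06
[522.5 167.4 130.7] 0.22
[557.9 141.5 130.4] 0.09
[559.6 164.1 131. ] 0.09
mean [540.1 154.4 130.7] radii [21.9 21.9 22.  21.7]
135 [538.8 154.4] [539.1 152.7]
145 [536.1 154.1] [537.4 148.7]
150 [534.7 154. ] [536.6 146.7]
155 [533.4 153.9] [535.7 144.7]
160 [532.  153.8] [534.9 142.7]
165 [530.6 153.7] [534.1 140.7]
170 [529.2 153.5] [533.2 138.7]
180 [526.5 153.3] [531.6 134.8]
135 21.62
150 20.79
165 19.95
180 19.12
135 21.69
150 20.92
165 20.15
180 19.38
```

```bash
python3 - <<'E'
from h import *
u=down(np.radians(85.2));move([540,154.3,432],u);move([540,154.3,290],u)
E
```

```text
move [ 1.37 17.5  -0.  ] [-0.    -0.     0.004] rows 4.2
move [ 1.36 17.5  14.2 ] [-0.    -0.     0.004] rows 5.4
```

>>> step_arm(
  commands="0.3 0.2 3 0 0 0 0;0.3 0.6 7 0 0 0 0;0.3 0.9 11 0 0 0 0;0.3 1.2 15 0 0 0 0;0.3 1.3 17 0 0 0 0;0.3 1.36 17.5 0 0 0 0;0.3 1.36 17.5 3 0 0 0;0.3 1.36 17.5 6 0 0 0;0.3 1.36 17.5 9 0 0 0;0.3 1.36 17.5 12 0 0 0;0.3 1.36 17.5 13.6 0 0 0;0.3 1.36 17.5 14.2 0 0 0;0.3 1.36 17.5 14.2 0 0 0;0.3 1.36 17.5 14.2 0 0 0",
)

```text
time_s: 11.77
eef_pos: [540.3, 154.7, 291.4]
ee_rot: [0.001, 0.04, 0.999, -0.0]
force: [-0.1, -0.3, -1.8]
grip_width: 0.642
grip_force: 65.0
```

```bash
python3 - <<'E'
from h import *
s=sense();p,r=T(s);print(s['time_s'],p,r.as_matrix()[:,2].round(4),np.array(s['force']).round(2),s['wrist_torque'])
for c in('wrist','scene','side'):
    im=capture(c);cv2.imwrite(f'pics/h_{c}.png',im[:,:,::-1])
    for l,dz in(('mallet_butt',-138),('mallet_ball',-35),('mallet_head',0)):
        for x in spot_point(c,l)[:1]: print(c,l,round(x['score'],2),np.round(x['xy'],1),'pred',proj(c,p+[0,0,dz]).round(1),atz(ray(c,x['xy']),p[2]+dz).round(1))
v=[cv2.imread(f'pics/h_{c}.png') for c in('scene','side')]
q=[np.round(proj(c,[540,154,210])).astype(int) for c in('scene','side')]
cr=[cv2.resize(i[y-50:y+50,x-50:x+50],(390,390),interpolation=cv2.INTER_CUBIC) for i,(x,y) in zip(v,q)];print(q)
w=cv2.imread('pics/h_wrist.png')
cv2.imwrite('pics/h.png',np.hstack(cr))
E
```

```text
11.7667 [540.30810785 154.73113196 291.36007515] [ 1.6e-03 -1.0e-04 -1.0e+00] [-0.07 -0.33 -1.77] [-0.02066364  0.04373641 -0.00392234]
wrist mallet_butt 0.98 [321.6 192. ] pred [317.1 196.2] [536.6 159.3 153.4]
wrist mallet_head 0.61 [317.5 266.7] pred [316.8 272. ] [537.5 155.3 291.4]
scene mallet_butt 0.73 [347.7 226.1] pred [343.8 224.8] [533.4 165.2 153.4]
scene mallet_ball 0.58 [345.3 210. ] pred [345.7 208.5] [544.2 158.  256.4]
scene mallet_head 0.59 [344.5 203.8] pred [346.4 202.3] [547.4 155.4 291.4]
side mallet_butt 0.7 [328.7 228.7] pred [331.5 225.3] [545.  172.6 153.4]
side mallet_ball 0.85 [335.3 197.6] pred [332.5 194.7] [530.4 167.5 256.4]
side mallet_head 0.79 [333.1 186.7] pred [332.9 183.7] [537.  170.1 291.4]
[array([345, 216]), array([332, 209])]
```

View pics/h.png

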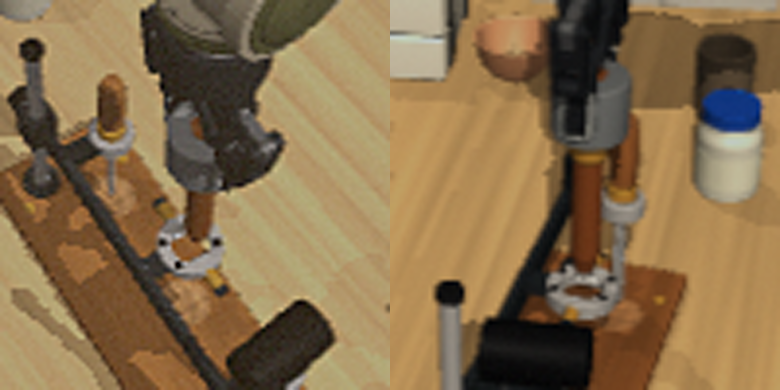

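>>> step_arm(
  commands="0.3 0 0 0.4 0 0 0;0.3 0 0 0.8 0 0 0;0.3 0 0 1.2 0 0 0;0.3 0 0 1.5 0 0 0;0.3 0 0 1.8 0 0 0;0.3 0 0 2.1 0 0 0;0.3 0 0 2.3 0 0 0;0.3 0 0 2.3 0 0 0",
)

```text
time_s: 13.03
eef_pos: [539.6, 155.2, 266.7]
ee_rot: [-0.0, 0.039, 0.999, -0.0]
force: [-0.6, 0.5, -3.0]
grip_width: 0.639
grip_force: 65.0
```

```bash
python3 - <<'E'
from h import *
s=sense();p,r=T(s);print(s['time_s'],p,np.array(s['force']).round(2),s['wrist_torque'])
m=camera_model('wrist');im=capture('wrist')[:,:,::-1];cv2.imwrite('pics/i.png',im)
hsv=cv2.cvtColor(im.copy(),cv2.COLOR_BGR2HSV)
for row in range(160,200,4):
    print(row,''.join('o' if hsv[row,c,1]>120 else ('#' if hsv[row,c,2]<60 else '.') for c in range(285,360)))
for z in(131,150,170,200): print(z,proj('wrist',[p[0],p[1],z]).round(1))
E
```

```text
13.0333 [539.61443017 155.24993991 266.70481902] [-0.61  0.47 -3.  ] [-0.04943781 -0.01403303 -0.00868299]
160 ooooooooooooooooooooooooooooooooooooooooooooooooooooooooooooooooooooooooooo
164 ooooooooooooooooooooooooooooooooooooooooooooooooooooooooooooooooooooooooooo
168 ooooooooooooooooooooooooooo...........ooooooooooooooooooooooooooooooooooooo
172 ooooooooooooooooo...............................ooooooooooooooooooooooooooo
176 oooooooooooo......##.................................oooooooooooooooooooooo
180 oooooooo..........###.....................#####.........ooooooooooooooooooo
184 oooooo.................oooooooooooooooooo.................ooooooooooooooooo
188 oooo.................ooooooooooooooooooooooo................ooooooooooooooo
192 o....................ooooooooooooooooooooooooo..................ooooooooooo
196 oooo.................oooooooooooooooooooooooooo..............oooooooooooooo
131 [317.4 197.2]
150 [317.4 203. ]
170 [317.5 210. ]
200 [317.5 223. ]
```

>>> step_arm(
  commands="0.3 0 0 0.4 0 0 0;0.3 0 0 0.8 0 0 0;0.3 0 0 1.2 0 0 0;0.3 0 0 1.6 0 0 0;0.3 0 0 2 0 0 0;0.3 0 0 2.3 0 0 0;0.3 0 0 2.5 0 0 0;0.3 0 0 2.5 0 0 0",
)

```text
time_s: 13.75
eef_pos: [539.5, 153.6, 241.2]
ee_rot: [-0.001, 0.039, 0.999, -0.002]
force: [-0.5, -8.5, -3.2]
grip_width: 0.641
grip_force: 64.3
```

>>> step_arm(
  commands="0.3 0 -0.1 0 0 0 0;0.3 0 -0.15 0 0 0 0;0.3 0 -0.15 0 0 0 0;0.3 0 -0.15 0 0 0 0",
)

```text
time_s: 14.08
eef_pos: [539.5, 152.7, 241.5]
ee_rot: [-0.001, 0.039, 0.999, -0.001]
force: [-0.5, -5.5, -3.2]
grip_width: 0.644
grip_force: 64.2
```

```bash
python3 - <<'E'
from h import *
s=sense();p,r=T(s);print(s['time_s'],p,r.as_matrix()[:,2].round(4),np.array(s['force']).round(2),s['wrist_torque'])
E
```

```text
14.0833 [539.46841543 152.66651171 241.47999879] [-0.0013 -0.0028 -1.    ] [-0.52 -5.51 -3.24] [-1.57959772  0.02605684  0.02933158]
```

```bash
python3 - <<'E'
from h import *
p,r=T();z=r.as_matrix()[:,2]
im=capture('wrist')
t=trace('wrist','mallet_head');
if t:
    k=t[0]['mask'];print(t[0]['score'],t[0]['rect'])
    for row in range(170,270,5):
        c=np.where(k[row])[0]
        if len(c):print(row,c.min(),c.max(),(c.min()+c.max())/2)
for d in(-23,0,23,35,60,85,110): print(d,proj('wrist',p+d*z).round(1))
im=im[:,:,::-1];
for row in(200,206,212): print(row,im[row,300:336:1,2].tolist())
E
```

```text
0.96 [317.9, 265.2, 128.5, 157.1]
190 312 328 320.0
195 309 332 320.5
200 308 333 320.5
205 297 339 318.0
210 287 348 317.5
215 282 353 317.5
220 278 359 318.5
225 274 362 318.0
230 272 365 318.5
235 269 367 318.0
240 267 369 318.0
245 265 371 318.0
250 263 373 318.0
255 261 375 318.0
260 258 377 317.5
265 256 379 317.5
-23 [317.9 300.4]
0 [317.8 271.6]
23 [317.7 250.6]
35 [317.6 241.8]
60 [317.6 226.7]
85 [317.5 214.9]
110 [317.5 205.4]
200 [140, 136, 138, 139, 139, 126, 113, 100, 80, 71, 68, 74, 74, 72, 78, 79, 77, 83, 86, 85, 90, 92, 98, 99, 104, 104, 107, 110, 113, 116, 111, 116, 111, 109, 114, 130]
206 [71, 68, 69, 70, 69, 74, 72, 73, 73, 73, 76, 74, 77, 74, 77, 80, 81, 82, 86, 82, 81, 82, 84, 89, 85, 87, 87, 88, 87, 90, 89, 90, 91, 91, 90, 90]
212 [69, 70, 66, 72, 70, 74, 71, 74, 73, 74, 78, 76, 79, 80, 79, 81, 82, 83, 82, 86, 80, 85, 84, 87, 88, 87, 88, 87, 90, 91, 95, 92, 91, 92, 96, 98]
```

>>> step_arm(
  commands="0.3 0 0 0 0.01 0 0;0.3 0 0 0 0.022 0 0;0.3 0 0 0 0.022 0 0;0.3 0 0 0 0.022 0 0",
)

```text
time_s: 14.52
eef_pos: [539.5, 154.2, 242.0]
ee_rot: [-0.001, 0.039, 0.999, -0.011]
force: [-0.8, 0.2, -4.9]
grip_width: 0.638
grip_force: 65.5
```

```bash
cat > st.py <<'E'
from h import *
s=sense();p,r=T(s);print(s['time_s'],p.round(2),r.as_matrix()[:,2].round(4),np.array(s['force']).round(2),np.round(s['wrist_torque'],2))
E
python3 st.py
```

```text
14.5167 [539.55 154.18 241.98] [-0.002  -0.0218 -0.9998] [-0.76  0.2  -4.87] [-0.02  0.04  0.03]
```

>>> step_arm(
  commands="0.3 0 0.01 0.5 0 0 0;0.3 0 0.02 1 0 0 0;0.3 0 0.03 1.5 0 0 0;0.3 0 0.04 2 0 0 0;0.3 0 0.055 2.5 0 0 0;0.3 0 0.065 3 0 0 0;0.3 0 0.075 3.5 0 0 0;0.3 0 0.09 4 0 0 0;0.3 0 0.09 4 0 0 0;0.3 0 0.09 4 0 0 0",
)

```text
time_s: 15.35
eef_pos: [539.3, 154.0, 201.5]
ee_rot: [-0.001, 0.039, 0.999, -0.011]
force: [-0.7, 2.6, -4.3]
grip_width: 0.64
grip_force: 65.6
```

```bash
python3 st.py
```

```text
15.35 [539.29 154.   201.47] [-0.0033 -0.0217 -0.9998] [-0.65  2.6  -4.33] [0.76 0.04 0.01]
```

>>> step_arm(
  commands="0.3 0 0.05 0.3 0 0 0;0.3 0 0.08 0.6 0 0 0;0.3 0 0.08 0.9 0 0 0;0.3 0 0.09 1.2 0 0 0;0.3 0 0.1 1.5 0 0 0;0.3 0 0.11 1.8 0 0 0;0.3 0 0.11 2 0 0 0;0.3 0 0.12 2.2 0 0 0;0.3 0 0.12 2.2 0 0 0;0.3 0 0.12 2.2 0 0 0",
)

```text
time_s: 16.18
eef_pos: [539.5, 154.4, 179.7]
ee_rot: [-0.001, 0.039, 0.999, -0.011]
force: [0.5, -0.5, -4.5]
grip_width: 0.643
grip_force: 65.5
```

```bash
python3 st.py
```

```text
16.1833 [539.51 154.44 179.67] [-0.0027 -0.0222 -0.9997] [ 0.52 -0.52 -4.46] [-0.12 -0.11 -0.02]
```

>>> step_arm(
  commands="0.3 0 0 0.1 0 0 0;0.3 0 0 0.2 0 0 0;0.3 0 0 0.3 0 0 0;0.3 0 0 0.4 0 0 0;0.3 0 0.01 0.5 0 0 0;0.3 0 0.01 0.5 0 0 0",
)

```text
time_s: 16.68
eef_pos: [539.7, 154.5, 174.9]
ee_rot: [-0.001, 0.039, 0.999, -0.011]
force: [0.1, -1.8, -4.0]
grip_width: 0.643
grip_force: 65.6
```

>>> step_arm(
  commands="0.3 0 0 0.1 0 0 0;0.3 0 0 0.2 0 0 0;0.3 0 0 0.3 0 0 0;0.3 0 0 0.3 0 0 0",
)

```text
time_s: 17.02
eef_pos: [539.9, 154.5, 172.6]
ee_rot: [0.0, 0.039, 0.999, -0.011]
force: [-0.6, -1.0, 1.4]
grip_width: 0.637
grip_force: 66.2
```

>>> step_arm(
  commands="0.3 0 0 0.1 0 0 0;0.3 0 0 0.2 0 0 0;0.3 0 0 0.2 0 0 0",
)

```text
time_s: 17.27
eef_pos: [540.2, 154.4, 171.0]
ee_rot: [0.001, 0.039, 0.999, -0.011]
force: [0.2, -0.6, 4.4]
grip_width: 0.642
grip_force: 66.5
```

>>> step_arm(
  commands="0.3 0 0 0.05 0 0 0;0.3 0 0 0.1 0 0 0;0.3 0 0 0.1 0 0 0",
)

```text
time_s: 17.52
eef_pos: [540.3, 154.5, 170.2]
ee_rot: [0.001, 0.039, 0.999, -0.011]
force: [-0.1, -1.0, 6.2]
grip_width: 0.637
grip_force: 66.5
```

>>> step_arm(
  commands="0.3 0 0 0.05 0 0 0;0.3 0 0 0.1 0 0 0;0.3 0 0 0.1 0 0 0",
)

```text
time_s: 17.77
eef_pos: [540.3, 154.4, 169.2]
ee_rot: [0.001, 0.039, 0.999, -0.011]
force: [0.3, -0.5, 5.3]
grip_width: 0.643
grip_force: 66.5
```

>>> step_arm(
  commands="0.3 0 0 0.05 0 0 0;0.3 0 0 0.1 0 0 0;0.3 0 0 0.1 0 0 0",
)

```text
time_s: 18.02
eef_pos: [540.3, 154.4, 168.2]
ee_rot: [0.001, 0.039, 0.999, -0.011]
force: [1.1, 0.2, 5.7]
grip_width: 0.643
grip_force: 66.5
```

```bash
python3 st.py
```

```text
18.0167 [540.34 154.39 168.16] [ 9.000e-04 -2.190e-02 -9.998e-01] [1.12 0.17 5.69] [-0.2  -0.12  0.02]
```

>>> step_arm(
  commands="0.3 0 0 0.05 0 0 0;0.3 0 0 0.1 0 0 0;0.3 0 0 0.15 0 0 0;0.3 0 0 0.2 0 0 0;0.3 0 0 0.2 0 0 0",
)

```text
time_s: 18.43
eef_pos: [540.3, 154.4, 165.9]
ee_rot: [0.001, 0.039, 0.999, -0.011]
force: [1.1, -0.4, 3.9]
grip_width: 0.642
grip_force: 66.5
```

>>> step_arm(
  commands="0.3 0 0 0.05 0 0 0;0.3 0 0 0.1 0 0 0;0.3 0 0 0.15 0 0 0;0.3 0 0 0.2 0 0 0;0.3 0 0 0.2 0 0 0",
)

```text
time_s: 18.85
eef_pos: [539.6, 154.3, 162.6]
ee_rot: [-0.001, 0.039, 0.999, -0.011]
force: [3.5, -0.1, -3.3]
grip_width: 0.64
grip_force: 65.9
```

>>> step_arm(
  commands="0.3 0 0 0.05 0 0 0;0.3 0 0 0.1 0 0 0;0.3 0 0 0.1 0 0 0",
)

```text
time_s: 19.1
eef_pos: [539.3, 154.3, 161.5]
ee_rot: [-0.001, 0.039, 0.999, -0.011]
force: [2.5, 0.1, -4.0]
grip_width: 0.642
grip_force: 65.8
```

```bash
python3 st.py
```

```text
19.1 [539.34 154.27 161.5 ] [-0.0031 -0.022  -0.9998] [ 2.51  0.12 -4.04] [ 0.08 -0.51  0.07]
```

>>> step_arm(
  commands="0.3 0 0 0.05 0 0 0;0.3 0 0 0.1 0 0 0;0.3 0 0 0.1 0 0 0",
)

```text
time_s: 19.35
eef_pos: [539.4, 154.2, 160.8]
ee_rot: [-0.001, 0.039, 0.999, -0.011]
force: [0.8, 0.5, -5.4]
grip_width: 0.639
grip_force: 65.8
```

>>> step_arm(
  commands="0.3 0 0 0.05 0 0 0;0.3 0 0 0.08 0 0 0;0.3 0 0 0.08 0 0 0",
)

```text
time_s: 19.6
eef_pos: [539.4, 154.2, 160.0]
ee_rot: [-0.001, 0.039, 0.999, -0.011]
force: [2.0, 1.1, -6.0]
grip_width: 0.642
grip_force: 65.7
```

```bash
python3 st.py
```

```text
19.6 [539.41 154.24 160.03] [-0.0026 -0.0221 -0.9998] [ 2.02  1.13 -6.  ] [ 0.15 -0.2  -0.  ]
```

>>> step_arm(
  commands="0.3 0 0 0.04 0 0 0;0.3 0 0 0.08 0 0 0;0.3 0 0 0.08 0 0 0",
)

```text
time_s: 19.85
eef_pos: [539.5, 154.2, 159.4]
ee_rot: [-0.001, 0.039, 0.999, -0.011]
force: [-0.7, 0.2, -4.5]
grip_width: 0.644
grip_force: 65.7
```

>>> step_arm(
  commands="0.3 0 0 0.04 0 0 0;0.3 0 0 0.08 0 0 0;0.3 0 0 0.08 0 0 0",
)

```text
time_s: 20.1
eef_pos: [539.5, 154.2, 158.9]
ee_rot: [-0.001, 0.039, 0.999, -0.011]
force: [-0.6, -0.3, -1.9]
grip_width: 0.641
grip_force: 65.7
```

```bash
python3 st.py
```

```text
20.1 [539.54 154.22 158.86] [-0.002  -0.022  -0.9998] [-0.6  -0.3  -1.88] [0.2  0.25 0.05]
```

>>> step_arm(
  commands="0.3 0 0 0.03 0 0 0;0.3 0 0 0.05 0 0 0;0.3 0 0 0.05 0 0 0",
)

```text
time_s: 20.35
eef_pos: [539.6, 154.2, 158.5]
ee_rot: [-0.0, 0.039, 0.999, -0.011]
force: [-3.2, 0.9, 0.5]
grip_width: 0.644
grip_force: 65.7
```

```bash
python3 st.py
```

```text
20.35 [539.61 154.21 158.53] [-0.0017 -0.022  -0.9998] [-3.21  0.93  0.51] [ 0.18  0.46 -0.06]
```

>>> step_arm(
  commands="0.7 0 0 0 0 0 0;0.75 0 0 0 0 0 0;0.8 0 0 0 0 0 0;0.9 0 0 0 0 0 0;0.9 0 0 0 0 0 0;0.9 0 0 0 0 0 0",
)

```text
time_s: 20.85
eef_pos: [539.8, 154.1, 158.3]
ee_rot: [-0.0, 0.039, 0.999, -0.011]
force: [0.0, -0.9, 0.2]
grip_width: 0.899
grip_force: 0.0
```

```bash
python3 st.py
```

```text
20.85 [539.77 154.08 158.34] [-0.0015 -0.0221 -0.9998] [ 0.02 -0.94  0.17] [ 0.04 -0.04 -0.04]
```

>>> step_arm(
  commands="0.9 0 0 -0.5 0 0 0;0.9 0 0 -1.5 0 0 0;0.9 0 0 -3 0 0 0;0.9 0 0 -5 0 0 0;0.9 0 0 -8 0 0 0;0.9 0 0 -11 0 0 0;0.9 0 0 -15 0 0 0;0.9 0 0 -19 0 0 0;0.9 1 0 -22 0 0 0;0.9 3 0 -24 0 0 0;0.9 5 0 -24 0 0 0;0.9 5 0 -24 0 0 0;0.9 5 0 -24 0 0 0",
)

```text
time_s: 21.93
eef_pos: [489.7, 163.5, 399.6]
ee_rot: [0.001, 0.039, 0.999, -0.011]
force: [0.1, -0.3, -0.6]
grip_width: 0.899
grip_force: 0.0
```

```bash
python3 - <<'E'
from h import *
s=sense();p,r=T(s);print(s['time_s'],p,np.array(s['force']).round(2))
h=np.array([540,154.2,133+23-.8])
for c in('wrist','scene','side'):
    im=capture(c);cv2.imwrite(f'pics/k_{c}.png',im[:,:,::-1])
    for l in('mallet_head','crock_rim','jar_mid','vase_mid'):
        for x in spot_point(c,l)[:1]: print(c,l,round(x['score'],2),np.round(x['xy'],1),('pred seated',proj(c,h).round(1),'+13',proj(c,h+[0,0,13]).round(1)) if l=='mallet_head' else '')
t=trace('wrist','mallet_head') if capture('wrist') is not None else 0
if t:
    k=t[0]['mask'];print('rect',t[0]['rect'],t[0]['score'])
    q=[proj('wrist',h+[28*np.cos(a),28*np.sin(a),z]) for a in np.linspace(0,6.28,60) for z in(-23,23)];q=np.array(q)
    print('pred box',(q.min(0)+q.max(0))/2,q.max(0)-q.min(0))
E
```

```text
21.9333 [489.67890137 163.47748694 399.58724958] [ 0.08 -0.28 -0.61]
wrist mallet_head 0.74 [316.9 208.5] ('pred seated', array([317.5, 212.4]), '+13', array([317.3, 215.6]))
wrist crock_rim 0.7 [ 19.7 183.9] 
wrist jar_mid 0.78 [103.6 162.5] 
wrist vase_mid 0.58 [ 98.1 248.1] 
scene mallet_head 0.96 [344.6 221.9] ('pred seated', array([343.8, 224.4]), '+13', array([344. , 222.4]))
scene crock_rim 0.57 [274.2 134. ] 
scene jar_mid 0.88 [299.3 158.1] 
scene vase_mid 0.75 [253.8 166. ] 
side mallet_head 0.92 [328.3 227.4] ('pred seated', array([331.6, 224.7]), '+13', array([331.8, 221. ]))
side crock_rim 0.61 [371.1 171.9] 
side jar_mid 0.76 [366.4 195.7] 
side vase_mid 0.7 [330.6 180.3] 
rect [316.6, 209.3, 44.5, 52.8] 0.88
pred box [317.01575275 213.52258952] [44.60580938 50.88122781]
```

```bash
python3 -c "
from rig import *
print(finish_job())"
```

```text
the job is handed in; nothing more can be done
None
```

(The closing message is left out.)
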